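# Slide the battery pack home in the free charging cradle

### The arm

A 7-joint arm with a two-finger parallel gripper is mounted at the origin on a cart in front of the work surface, level with it; the furniture and walls round the work are solid. World frame = base frame: x ahead of the robot, y to its left, z up, the work surface at z = 0. Lengths are in m, angles in degrees, forces in N, time in s.
With the tool pointing down it reaches from about 0.4 to 0.925 m from the base axis. Payload 5.6 kg.
Tool frame: the origin (TCP) lies at the very end of the fingers, on their centre line; the grasp point (between the pads) lies 19 mm behind it; z points along the fingers, y is the line along which they close (so a half turn about z gives the same grasp; the last joint's range is limited). The gripper opens to 85 mm and grips with 20 to 120 N. Pads are 22 mm wide; open, the fingers measure 114 mm over their backs; the gripper's body (76 mm by 85 mm) begins 54 mm behind the grasp point. The pads swing forward as they close: fully open they stand 13 mm farther back than shut.
Start: joints at [67.437, 26.786, -0.665, 91.828, 0.344, 61.387, -3.226], TCP at [0.223, -0.61, 0.231] pointing down, gripper open.
Joint ranges: [-144.91, 144.91], [-17.63, 115.5], [-89.93, 88.59], [15.96, 139.68], [-74.01, 254.01], [8.47, 105.57], [-167.45, 167.45]. Speed limits (degrees/s): [147.25, 147.25, 180, 180, 180, 180, 180].

### API

Orientations are given as a 3x3 rotation matrix whose columns are the frame's x, y, z axes.
In Python, from rig import env, grab_frame gives the robot as it stands.
- The arm moves only by the tool carry_out, never from a script. Its argument "deltas" is a list of rows, each an object of numbers: "gripper": the opening, from 0 (shut) to 1 (fully open); "x", "y", "z": the shift along the world's x, y, z in cm; "ax", "ay", "az": the turn, a rotation vector about the world's x, y, z in degrees. In form: [{"gripper": .., "x": .., "y": .., "z": .., "ax": .., "ay": .., "az": ..}, ...]. A call has 1 to 10 rows; each row shifts and turns the commanded pose from where the row before left it; what a row does not reach is not made up. A row lasts 1/10 s, in which the tool goes at most 50 mm and 8.59 degrees, less where a joint would pass 70% of its speed; a pose out of reach is approached as far as the arm can. A call is refused whole if a number of a shift passes 5 or a number of a turn 8.59, either way. A call with a gripper value outside its range is refused whole. The fingers move at their own pace and stop on an object; "grip_force" is the grip in N (left out, the last holds). Time passes only in rows, so rows that do not move let the fingers close. It gives the time, the measured TCP pose, the force, the opening and the grip force at its end, in the units of the state.
- env.get_state(): the state, without advancing time (a new reading comes with each control period).
- grab_frame(name): name is "scene" or "side" or "wrist"; returns a dict with "color" (400x640x3 uint8, blue, green, red), "range_z" (400x640 float32, m along the optical axis (not along the pixel's ray), 0 where there is no reading), "mtx" (3x3 intrinsics, pixels), "R" (3x3) and "t" (3): a world point X has camera coordinates R X + t; the wrist camera has in their place "T_tool_cam" (4x4, takes a point from camera to tool coordinates, whose origin is the TCP and whose axes are the flange's). Camera axes: x right, y down, z forward; pixel columns grow to the right and rows downward; lengths in m; the calibration is good to about 2 mm. A picture is of the moment at which its call begins: read the wrist's pose just before it.
- env.sign_off(): hands the job in; it is judged then, once.
The state is a dict: "clock": time; "qpos": joint angles; "qvel": joint speeds; "tau": joint torques, N m; "eef_pos": TCP position; "eef_rot": TCP orientation; "wrist_force": force on the tool from outside, world axes, zero at the start; "torque": the same for the moment, N m; "gripper_width": finger opening in m; "grasp_force": force on a finger pad.
Only numpy, scipy, OpenCV 4.12 (cv2) and the standard library are available. Lean on these libraries where they do the work, as an engineer would, in place of code of your own. Each camera call takes 0.05 s, during which the arm holds its last target. There are 200 camera calls.

### The job

One battery pack lies loose on the worktop: push it along the worktop into the empty charging cradle, the end that is nearer the cradles first, until it is fully home against the stop at the back of the cradle, then back away. Only push it with the fingertips or the outside of the fingers; do not take it between the fingers and do not lift or tip it. Leave the pack that is already charging and the small things around as they are.

Things in the scene. Friction and masses are not known exactly. Their poses are not given: they have to be found in the camera images.
- pack: the loose battery pack: dark grey flat box, 46 wide (x) x 86 long (y, from -42 to +44) x 20 mm high, about 0.16 kg; origin in its underside, z up. It lies flat on the worktop, its -y end (the nose) roughly towards the cradles, long side within about 0.4 rad of world y
- pack_nose (a point): middle of the pack's -y end face, 10 mm above its underside; axes as the pack
- free_cradle: the empty charging cradle, grey, fixed: an open-topped U without floor (the pack slides on the worktop). Origin on the worktop; mouth to its own +y (world +y within 0.12 rad). Guide walls 24 mm high, inner faces at x = +-26, from y = -30 to +20, then flared to x = +-34 at y = +37. Stop at the back: 34 mm high, 76 wide, face at y = -30. A pack that is home ends at y = +56. Outside +-49 in x
- free_cradle_stop (a point): middle of the stop face of the empty cradle, 10 mm above the worktop; axes as the cradle (y out of the mouth)
- used_cradle: an identical fixed cradle beside it (about 0.12 m nearer or farther in x) with a pack in it; same frame as the empty one
- docked_pack: identical battery pack already home in the other cradle; leave it. Origin and size as the loose pack
- adapter: bystander: blue round adapter, 39 mm wide, 32 mm high, origin under its centre
- filter: bystander: cream filter disc, 36 mm wide, 14 mm high, origin under its centre
- sensor: bystander: blue sensor capsule, 20 mm wide, 16 mm high, origin under its centre
Things that resemble listed ones, but are neither listed nor needed, are in the scene too. What is shaped like the pack but red or turquoise is not meant.

How it is judged:
By the outcome, as a careful person would: the job done as asked, in the order asked, and still so for the second after the job is handed in, with the robot touching nothing.
It also fails if it takes over 51 s, if anything falls off the work surface, if the arm or the gripper's body presses on something with over 40 N, if the wrist force passes 120 N, or if a joint passes its speed limit or range.

## Working session

There is one attempt and no reset: what is moved stays moved. The work goes in short steps, Python scripts to look and compute and a tool call to move; the robot and the scene stay as the last step left them, time stands still between calls to the robot, and variables do not carry over. Pictures are saved under pics/ and viewed, at most 10 in all, crops included, and the job is handed in when it is done.

Besides the shell and the picture viewer there is one more tool, called after "Emit:" as name(argument=value, ...), one argument or row to a line, values as JSON. carry_out: Moves the arm, as the interface text tells. Its arguments: {"type":"object","properties":{"deltas":{"type":"array"},"grip_force":{"type":"number"}},"required":["deltas"]}

```bash
mkdir -p pics; python3 - <<'E'
from rig import env, grab_frame
import cv2, numpy as np, pickle
s=env.get_state(); print(s['clock'],s['eef_pos'],s['eef_rot'],s['wrist_force'],s['gripper_width'])
for n in('scene','side'):
    f=grab_frame(n); pickle.dump(f,open(n+'.pkl','wb')); cv2.imwrite(f'pics/{n}0.png',f['color']); print(f['mtx'],f['R'],f['t'])
E
```

```text
0.0 [ 0.22312521 -0.60990768  0.2303384 ] [[ 9.39122585e-01  3.43581512e-01 -7.17544081e-04]
 [ 3.43582240e-01 -9.39121213e-01  1.60987697e-03]
 [-1.20736903e-04 -1.75840723e-03 -9.99998447e-01]] [ 0.12511252 -0.50958638 -0.39079507] 0.08534606034311316
[[370.37544423   0.         322.42394278]
 [  0.         370.37544423 196.37727687]
 [  0.           0.           1.        ]] [[ 0.0342981  -0.999359   -0.01025825]
 [-0.88797734 -0.02576222 -0.45916506]
 [ 0.45860646  0.02485758 -0.88829174]] [0.21044117 0.53081554 0.67352418]
[[446.33147727   0.         325.54653348]
 [  0.         446.33147727 204.94497859]
 [  0.           0.           1.        ]] [[ 0.92324832 -0.38352815 -0.02277486]
 [-0.26572233 -0.59459813 -0.75884432]
 [ 0.27749627  0.70665354 -0.65087372]] [-0.41628472  0.32268974  0.53242537]
```

View pics/scene0.png

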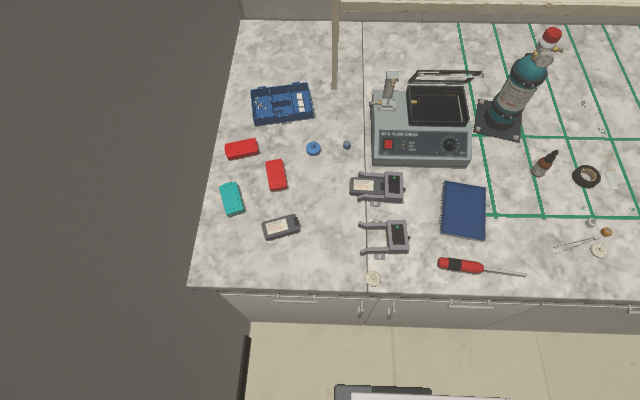

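View pics/side0.png

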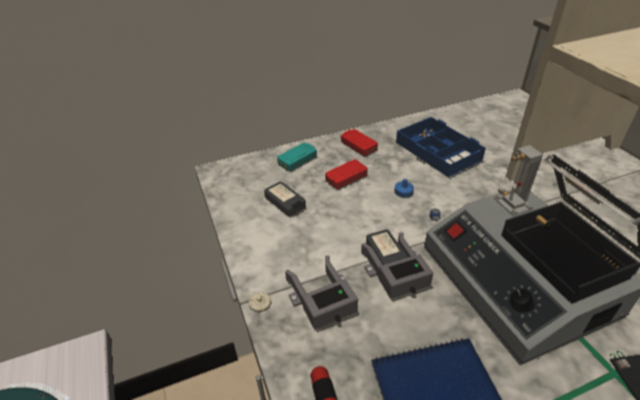

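The scene picture shows the loose pack at (281,227), the empty cradle at about (387,237) with its mouth to the left (+y), and the used cradle at (378,187). The filter is at (373,279) and the red and turquoise decoys are to the left. I'll enlarge it.

```bash
cat > h.py <<'E'
import numpy as np
def ray(f,u,v,z,R=None,t=None):
    R=f['R'] if R is None else R; t=f['t'] if t is None else t
    d=R.T@np.linalg.inv(f['mtx'])@np.array([u,v,1.]); c=-R.T@t
    return c+d*(z-c[2])/d[2]
def proj(f,X):
    p=f['mtx']@(f['R']@np.asarray(X,float)+f['t']); return p[:2]/p[2]
E
python3 - <<'E'
import cv2,pickle,numpy as np
f=pickle.load(open('scene.pkl','rb')); g=pickle.load(open('side.pkl','rb'))
a=cv2.resize(f['color'][200:290,255:415],None,fx=5,fy=5,interpolation=cv2.INTER_CUBIC)
cv2.imwrite('pics/c1.png',a)
b=cv2.resize(g['color'][170:340,225:375],None,fx=3.5,fy=3.5,interpolation=cv2.INTER_CUBIC)
cv2.imwrite('pics/c2.png',b)
E
```

```text
(no output)
```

View pics/c1.png

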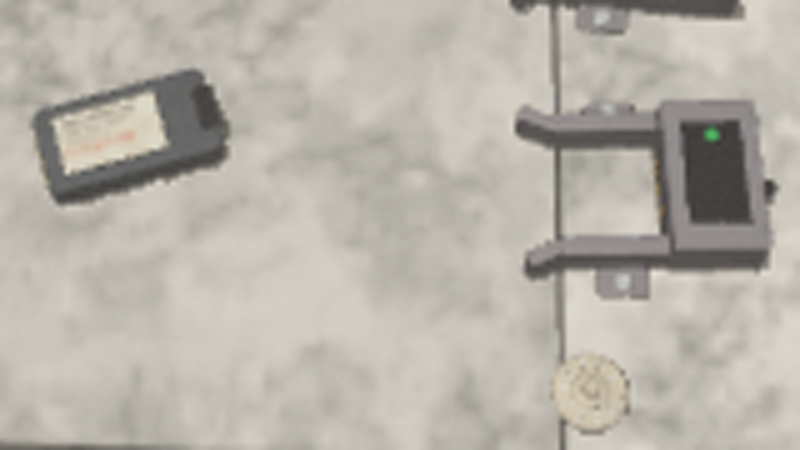

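The crop shows the pack's top corners near (36,118), (200,70), (228,150), (58,197). The cradle wall inner top edges run at v≈132 (u 560–655) and v≈238 (u 570–665), and the stop front edge goes from (662,103) to (676,248).

```bash
python3 - <<'E'
import pickle,numpy as np
from h import *
f=pickle.load(open('scene.pkl','rb'))
P=lambda u,v,z:ray(f,254.6+u/5,199.6+v/5,z)[:2]
np.set_printoptions(precision=4,suppress=True)
c=[P(u,v,.02) for u,v in((36,116),(202,68),(228,147),(56,192))]
print(c); 
m=np.mean(c,0); d=(c[1]+c[2]-c[0]-c[3]); print('centre',m,'len',np.linalg.norm(d)/2,'wid',np.linalg.norm(c[0]-c[3]),'dir ang from -y',np.degrees(np.arctan2(d[0],-d[1])))
for n,q in dict(farwall=[(560,133),(655,132)],nearwall=[(572,239),(665,237)]).items(): print(n,[P(*p,.024) for p in q])
print('stop',[P(*p,.034) for p in((662,103),(676,248))],'stopback',[P(*p,.034) for p in((753,101),(768,250))])
print('filter',P(592,392,.014))
E
```

```text
[array([0.5046, 0.3745]), array([0.5324, 0.2959]), array([0.4912, 0.2805]), array([0.4658, 0.3607])]
centre [0.4985 0.3279] len 0.08376680932440804 wid 0.04112001217515288 dir ang from -y 18.550457514822153
farwall [array([0.5016, 0.1219]), array([0.5034, 0.0766])]
nearwall [array([0.4484, 0.1174]), array([0.4507, 0.0742])]
stop [array([0.5142, 0.0742]), array([0.442 , 0.0711])] stopback [array([0.5166, 0.0309]), array([0.4423, 0.0291])]
filter [0.3795 0.109 ]
```

Sizes agree with the spec (walls 52.5 apart, pack roughly 84×41 inside its bevels). Cradle yaw is about 2.5° with the stop at (0.478, 0.073). The pack is at yaw about 18.5°, centre (0.4985, 0.328). I'll fly over the cradle first and take a wrist look there.

Emit:
carry_out(
  deltas=[
    {"x":1.65,"y":4.7,"gripper":0.35},
    {"x":1.65,"y":4.7,"gripper":0.35},
    {"x":1.65,"y":4.7,"gripper":0.35},
    {"x":1.65,"y":4.7,"gripper":0.35},
    {"x":1.65,"y":4.7,"gripper":0.35},
    {"x":1.65,"y":4.7,"gripper":0.35},
    {"x":1.65,"y":4.7,"gripper":0.35},
    {"x":1.65,"y":4.7,"gripper":0.35},
    {"x":1.65,"y":4.7,"gripper":0.35},
    {"x":1.65,"y":4.7,"gripper":0.35},
  ],
)

```text
validation failed for argument at $.de...
```

Emit:
carry_out(
  deltas=[
    {"x":1.65,"y":4.7},
    {"x":1.65,"y":4.7},
    {"x":1.65,"y":4.7},
    {"x":1.65,"y":4.7},
    {"x":1.65,"y":4.7},
    {"x":0,"y":4.7},
    {"x":0,"y":4.7},
    {"x":0},
    {"x":0},
    {"x":0},
  ],
)

```text
validation failed for argument at $.de...
```

Emit:
carry_out(
  deltas=[
    {"gripper":0.35,"x":1.65,"y":4.7,"z":0,"ax":0,"ay":0,"az":0},
    {"gripper":0.35,"x":1.65,"y":4.7,"z":0,"ax":0,"ay":0,"az":0},
    {"gripper":0.35,"x":1.65,"y":4.7,"z":0,"ax":0,"ay":0,"az":0},
    {"gripper":0.35,"x":1.65,"y":4.7,"z":0,"ax":0,"ay":0,"az":0},
    {"gripper":0.35,"x":1.65,"y":4.7,"z":0,"ax":0,"ay":0,"az":0},
    {"gripper":0.35,"x":1.65,"y":4.7,"z":0,"ax":0,"ay":0,"az":0},
    {"gripper":0.35,"x":1.65,"y":4.7,"z":0,"ax":0,"ay":0,"az":0},
    {"gripper":0.35,"x":1.65,"y":4.7,"z":0,"ax":0,"ay":0,"az":0},
    {"gripper":0.35,"x":1.65,"y":4.7,"z":0,"ax":0,"ay":0,"az":0},
    {"gripper":0.35,"x":1.65,"y":4.7,"z":0,"ax":0,"ay":0,"az":0},
  ],
)

```text
clock: 1.1
eef_pos: [0.3884, -0.1385, 0.2314]
eef_rot: [[0.939, 0.343, 0.0], [0.343, -0.939, -0.0], [0.0, 0.001, -1.0]]
wrist_force: [0.8, -0.3, 0.5]
gripper_width: 0.0299
grasp_force: 0.0
```

Emit:
carry_out(
  deltas=[
    {"gripper":0.35,"x":1.5,"y":4.7,"z":0,"ax":0,"ay":0,"az":0},
    {"gripper":0.35,"x":1.5,"y":4.7,"z":0,"ax":0,"ay":0,"az":0},
    {"gripper":0.35,"x":1.5,"y":4.7,"z":0,"ax":0,"ay":0,"az":0},
    {"gripper":0.35,"x":1.5,"y":4.7,"z":0,"ax":0,"ay":0,"az":0},
    {"gripper":0.35,"x":1.5,"y":4.7,"z":0,"ax":0,"ay":0,"az":0},
    {"gripper":0.35,"x":1.5,"y":4.7,"z":0,"ax":0,"ay":0,"az":0},
    {"gripper":0.35,"x":1.5,"y":4.7,"z":0,"ax":0,"ay":0,"az":0},
    {"gripper":0.35,"x":0,"y":0,"z":0,"ax":0,"ay":0,"az":0},
    {"gripper":0.35,"x":0,"y":0,"z":0,"ax":0,"ay":0,"az":0},
  ],
)

```text
clock: 2.0
eef_pos: [0.4927, 0.1896, 0.2306]
eef_rot: [[0.938, 0.346, -0.002], [0.346, -0.938, -0.0], [-0.002, -0.001, -1.0]]
wrist_force: [-0.2, -1.0, 0.0]
gripper_width: 0.0296
grasp_force: 0.0
```

```bash
cat >> h.py <<'E'
def wrist(name):
    from rig import env,grab_frame
    import cv2,pickle
    s=env.get_state(); f=grab_frame('wrist')
    T=np.eye(4); T[:3,:3]=s['eef_rot']; T[:3,3]=s['eef_pos']
    W=np.linalg.inv(T@f['T_tool_cam']); f['R']=W[:3,:3]; f['t']=W[:3,3]
    pickle.dump(f,open(name+'.pkl','wb')); cv2.imwrite(f'pics/{name}.png',f['color']); return s,f
E
python3 -c "
from h import *
s,f=wrist('w1'); print(s['clock'],s['eef_pos'],s['qpos'])
for n,p in dict(nose=(.512,.287,.02),tail=(.485,.3687,.02),stop=(.478,.0727,.034)).items(): print(n,proj(f,p))"
```

```text
2.0 [0.49274581 0.18964593 0.23058177] [   2.82314716   18.83625025  -33.08774289  107.18578269   12.00681371
   57.52450281 -105.10764262]
nose [237.2050268  119.78681659]
tail [156.47459401 116.92631389]
stop [408.22703687 216.71648509]
```

View pics/w1.png

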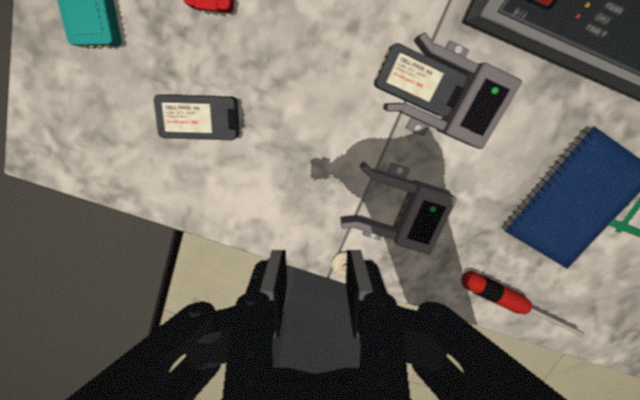

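The wrist view agrees with the estimate: pack at (157–238, 96–138), stop edge mid at about (408,213). Next I'll descend beside the pack's +x side.

Emit:
carry_out(
  deltas=[
    {"gripper":0.35,"x":1.14,"y":2.92,"z":0,"ax":0,"ay":0,"az":-1.7},
    {"gripper":0.35,"x":1.14,"y":2.92,"z":0,"ax":0,"ay":0,"az":0},
    {"gripper":0.35,"x":1.14,"y":2.92,"z":-3,"ax":0,"ay":0,"az":0},
    {"gripper":0.35,"x":1.14,"y":2.92,"z":-3,"ax":0,"ay":0,"az":0},
    {"gripper":0.35,"x":1.14,"y":2.92,"z":-3,"ax":0,"ay":0,"az":0},
    {"gripper":0.35,"x":0,"y":0,"z":-3.5,"ax":0,"ay":0,"az":0},
    {"gripper":0.35,"x":0,"y":0,"z":-3.5,"ax":0,"ay":0,"az":0},
    {"gripper":0.35,"x":0,"y":0,"z":-1,"ax":0,"ay":0,"az":0},
    {"gripper":0.35,"x":0,"y":0,"z":0,"ax":0,"ay":0,"az":0},
    {"gripper":0.35,"x":0,"y":0,"z":0,"ax":0,"ay":0,"az":0},
  ],
)

```text
clock: 3.05
eef_pos: [0.5516, 0.3342, 0.063]
eef_rot: [[0.949, 0.314, 0.002], [0.314, -0.949, 0.001], [0.002, -0.0, -1.0]]
wrist_force: [-0.1, -0.4, 0.6]
gripper_width: 0.0297
grasp_force: 0.0
```

```bash
python3 -c "
from h import *
s,f=wrist('w2'); print(s['clock'],s['eef_pos'],s['qpos'])
np.set_printoptions(precision=1,suppress=True)
for n,p in dict(nose=(.512,.287,.02),tail=(.485,.3687,.02),side=(.5203,.3352,.02)).items(): print(n,proj(f,p))"
```

```text
3.05 [0.55156476 0.33423101 0.06300547] [ -15.09581238   41.13258774  -26.88309779   97.39161406   23.97543233
   47.14117478 -124.46960087]
nose [363.7 299.1]
tail [237.7 299. ]
side [300.  269.6]
```

View pics/w2.png

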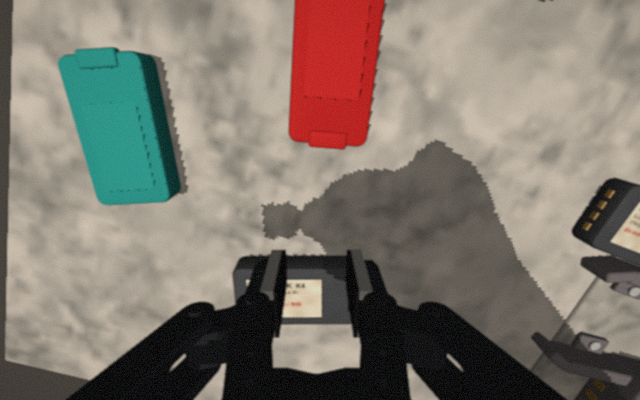

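```bash
python3 - <<'E'
from h import *
import pickle
f=pickle.load(open('w2.pkl','rb')); g=pickle.load(open('w1.pkl','rb'))
np.set_printoptions(precision=4,suppress=True)
c=np.array([.4985,.3279]);t=np.radians(18.5);ux=np.array([np.cos(t),np.sin(t)]);uy=np.array([-np.sin(t),np.cos(t)])
for z in(0,.02):
  for a in(-.043,.043): 
    p=[*(c+.023*ux+a*uy),z]; q=[*(c-.023*ux+a*uy),z]; print(z,a,proj(f,p),proj(g,p),proj(g,q))
print('side line z0',ray(f,237,256,0),ray(f,375,259,0)); print('tcp0',proj(f,(.5516,.3342,0)))
import cv2
cv2.imwrite('pics/c3.png',cv2.resize(np.hstack([g['color'][80:155,140:255],f['color'][240:315,225:390]][:1]),None,fx=6,fy=6,interpolation=cv2.INTER_CUBIC))
E
```

```text
0 -0.043 [361.1549 254.6618] [240.3139  96.6398] [242.1449 138.5083]
0 0.043 [241.4765 254.9701] [162.2551  94.1168] [167.2594 136.1794]
0.02 -0.043 [365.1911 269.3755] [236.0526  97.0842] [238.1642 141.1872]
0.02 0.043 [234.8165 269.7031] [153.5845  94.4202] [159.2299 138.7387]
side line z0 [0.5048 0.3788 0.    ] [0.5338 0.2837 0.    ]
tcp0 [316.3255 216.8148]
```

View pics/c3.png

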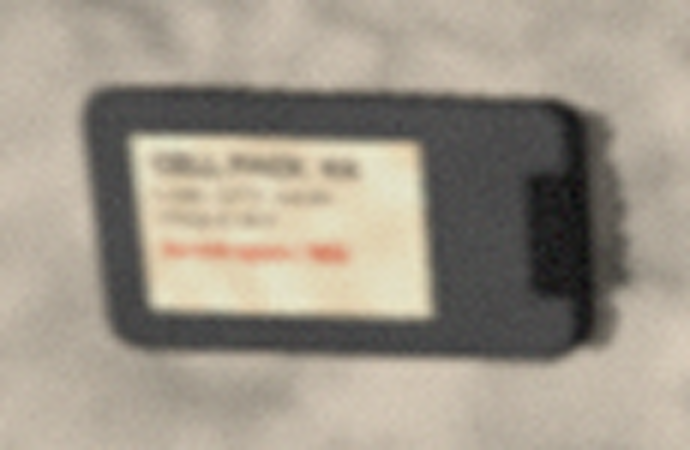

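The model fits both wrist views within about 1–2 mm. Lowering to 7 mm and closing up to the pack's side.

Emit:
carry_out(
  deltas=[
    {"gripper":0.35,"x":0,"y":0,"z":-2.5,"ax":0,"ay":0,"az":0},
    {"gripper":0.35,"x":0,"y":0,"z":-1.6,"ax":0,"ay":0,"az":0},
    {"gripper":0.35,"x":0,"y":0,"z":-1,"ax":0,"ay":0,"az":0},
    {"gripper":0.35,"x":0,"y":0,"z":-0.5,"ax":0,"ay":0,"az":0},
    {"gripper":0.35,"x":0,"y":0,"z":0,"ax":0,"ay":0,"az":0},
    {"gripper":0.35,"x":-0.5,"y":-0.1,"z":0,"ax":0,"ay":0,"az":0},
    {"gripper":0.35,"x":-0.5,"y":-0.1,"z":0,"ax":0,"ay":0,"az":0},
    {"gripper":0.35,"x":-0.5,"y":-0.1,"z":0,"ax":0,"ay":0,"az":0},
    {"gripper":0.35,"x":-0.3,"y":0,"z":0,"ax":0,"ay":0,"az":0},
    {"gripper":0.35,"x":0,"y":0,"z":0,"ax":0,"ay":0,"az":0},
  ],
)

```text
clock: 4.1
eef_pos: [0.532, 0.3317, 0.0057]
eef_rot: [[0.949, 0.316, 0.0], [0.316, -0.949, 0.0], [0.0, 0.0, -1.0]]
wrist_force: [0.6, 0.1, -0.3]
gripper_width: 0.0302
grasp_force: 0.0
```

Emit:
carry_out(
  deltas=[
    {"gripper":0.35,"x":-0.3,"y":-0.1,"z":0.1,"ax":0,"ay":0,"az":0},
    {"gripper":0.35,"x":-0.3,"y":-0.15,"z":0,"ax":0,"ay":0,"az":-2},
    {"gripper":0.35,"x":-0.3,"y":-0.15,"z":0,"ax":0,"ay":0,"az":-2},
    {"gripper":0.35,"x":-0.3,"y":-0.15,"z":0,"ax":0,"ay":0,"az":-2},
    {"gripper":0.35,"x":-0.3,"y":-0.15,"z":0,"ax":0,"ay":0,"az":-2},
    {"gripper":0.35,"x":-0.3,"y":-0.15,"z":0,"ax":0,"ay":0,"az":-2},
    {"gripper":0.35,"x":-0.3,"y":-0.15,"z":0,"ax":0,"ay":0,"az":-2},
    {"gripper":0.35,"x":-0.3,"y":-0.15,"z":0,"ax":0,"ay":0,"az":-2},
    {"gripper":0.35,"x":-0.3,"y":-0.15,"z":0,"ax":0,"ay":0,"az":-2},
    {"gripper":0.35,"x":-0.35,"y":-0.1,"z":0,"ax":0,"ay":0,"az":0},
  ],
)

```text
clock: 5.1
eef_pos: [0.5021, 0.3175, 0.0065]
eef_rot: [[0.999, 0.041, 0.001], [0.041, -0.999, 0.0], [0.001, -0.0, -1.0]]
wrist_force: [0.6, 0.1, 0.1]
gripper_width: 0.0294
grasp_force: 0.4
```

```bash
python3 - <<'E'
from h import *
from rig import grab_frame
import cv2,pickle
f=grab_frame('scene'); pickle.dump(f,open('s2.pkl','wb'))
cv2.imwrite('pics/c4.png',cv2.resize(f['color'][195:285,255:415],None,fx=5,fy=5,interpolation=cv2.INTER_CUBIC))
E
```

```text
(no output)
```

View pics/c4.png

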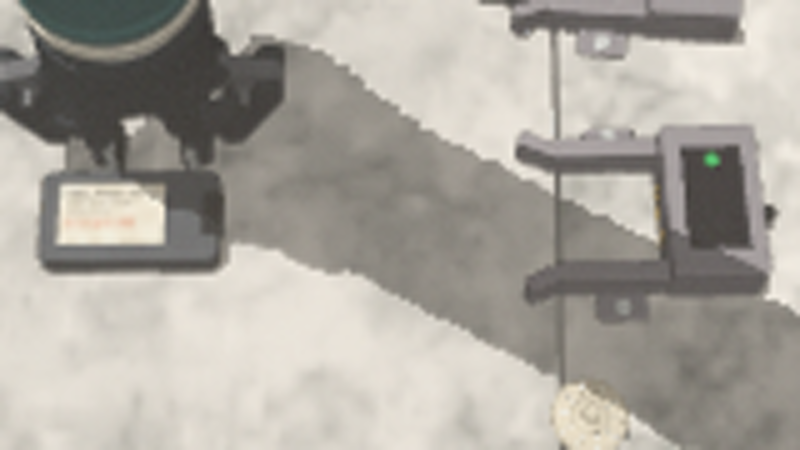

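The pack is now lined up: top face corners at about (42,174), (219,171), (221,255), (44,259) in the crop, and the fingers sit on its far side.

```bash
python3 - <<'E'
import pickle,numpy as np
from h import *
f=pickle.load(open('s2.pkl','rb'))
P=lambda u,v,z:ray(f,254.6+u/5,194.6+v/5,z)[:2]
np.set_printoptions(precision=4,suppress=True)
c=[P(u,v,.02) for u,v in((42,174),(219,171),(221,253),(42,258))]
print(c); m=np.mean(c,0); d=(c[1]+c[2]-c[0]-c[3]); print('centre',m,'len',np.linalg.norm(d)/2,'yaw',np.degrees(np.arctan2(d[0],-d[1])))
print('line x at centre y',.4768-.0437*(m[1]-.1027))
E
```

```text
[array([0.4875, 0.3697]), array([0.4916, 0.2849]), array([0.4502, 0.2813]), array([0.4452, 0.3652])]
centre [0.4686 0.3253] len 0.08448142343091833 yaw 3.103163159439698
line x at centre y 0.46707332218812114
```

Emit:
carry_out(
  deltas=[
    {"gripper":0.35,"x":1,"y":0,"z":0,"ax":0,"ay":0,"az":0},
    {"gripper":0.35,"x":1,"y":0,"z":0,"ax":0,"ay":0,"az":0},
    {"gripper":0.35,"x":0,"y":0,"z":4,"ax":0,"ay":0,"az":0},
    {"gripper":0.15,"x":0,"y":0,"z":4,"ax":0,"ay":0,"az":0},
    {"gripper":0.15,"x":-0.95,"y":1.4,"z":0,"ax":0,"ay":0,"az":8.5},
    {"gripper":0.15,"x":-0.95,"y":1.4,"z":0,"ax":0,"ay":0,"az":8.5},
    {"gripper":0.15,"x":-0.95,"y":1.4,"z":0,"ax":0,"ay":0,"az":8.5},
    {"gripper":0.15,"x":-0.95,"y":1.4,"z":0,"ax":0,"ay":0,"az":8.5},
    {"gripper":0.15,"x":-0.95,"y":1.4,"z":0,"ax":0,"ay":0,"az":8.5},
    {"gripper":0.15,"x":-0.95,"y":1.4,"z":0,"ax":0,"ay":0,"az":8.5},
  ],
)

```text
clock: 6.15
eef_pos: [0.4657, 0.4019, 0.0863]
eef_rot: [[0.592, 0.806, 0.0], [0.806, -0.592, 0.0], [0.0, 0.0, -1.0]]
wrist_force: [0.4, -0.3, -0.6]
gripper_width: 0.0127
grasp_force: 0.0
```

Emit:
carry_out(
  deltas=[
    {"gripper":0.15,"x":0,"y":0,"z":0,"ax":0,"ay":0,"az":8.5},
    {"gripper":0.15,"x":0,"y":0,"z":0,"ax":0,"ay":0,"az":8.5},
    {"gripper":0.15,"x":0,"y":0,"z":0,"ax":0,"ay":0,"az":8.5},
    {"gripper":0.15,"x":0,"y":0,"z":0,"ax":0,"ay":0,"az":8.5},
    {"gripper":0.15,"x":0,"y":0,"z":0,"ax":0,"ay":0,"az":5},
    {"gripper":0.15,"x":0,"y":0,"z":0,"ax":0,"ay":0,"az":0},
    {"gripper":0.15,"x":0,"y":0,"z":0,"ax":0,"ay":0,"az":0},
  ],
)

```text
clock: 6.85
eef_pos: [0.4657, 0.4013, 0.0861]
eef_rot: [[-0.038, 0.999, -0.0], [0.999, 0.038, 0.0], [0.0, -0.0, -1.0]]
wrist_force: [-0.6, 0.3, -0.0]
gripper_width: 0.0129
grasp_force: 0.0
```

Emit:
carry_out(
  deltas=[
    {"gripper":0.15,"x":0,"y":0,"z":-3,"ax":0,"ay":0,"az":0.3},
    {"gripper":0.15,"x":0,"y":0,"z":-2.5,"ax":0,"ay":0,"az":0},
    {"gripper":0.15,"x":0,"y":0,"z":-1.5,"ax":0,"ay":0,"az":0},
    {"gripper":0.15,"x":0,"y":0,"z":-0.8,"ax":0,"ay":0,"az":0},
    {"gripper":0.15,"x":0,"y":0,"z":0,"ax":0,"ay":0,"az":0},
    {"gripper":0.15,"x":0,"y":-0.5,"z":0,"ax":0,"ay":0,"az":0},
    {"gripper":0.15,"x":0,"y":-0.5,"z":0,"ax":0,"ay":0,"az":0},
    {"gripper":0.15,"x":0,"y":-0.5,"z":0,"ax":0,"ay":0,"az":0},
    {"gripper":0.15,"x":0,"y":-0.5,"z":0,"ax":0,"ay":0,"az":0},
    {"gripper":0.15,"x":0,"y":-0.3,"z":0,"ax":0,"ay":0,"az":0},
  ],
)

```text
clock: 7.85
eef_pos: [0.4652, 0.3783, 0.0088]
eef_rot: [[-0.046, 0.999, 0.001], [0.999, 0.046, 0.001], [0.001, 0.001, -1.0]]
wrist_force: [-0.3, 0.2, 0.9]
gripper_width: 0.0128
grasp_force: 0.5
```

Emit:
carry_out(
  deltas=[
    {"gripper":0.15,"x":0.03,"y":-0.6,"z":-0.1,"ax":0,"ay":0,"az":0},
    {"gripper":0.15,"x":0.03,"y":-1,"z":0,"ax":0,"ay":0,"az":0},
    {"gripper":0.15,"x":0.03,"y":-1,"z":0,"ax":0,"ay":0,"az":0},
    {"gripper":0.15,"x":0.03,"y":-1,"z":0,"ax":0,"ay":0,"az":0},
    {"gripper":0.15,"x":0.03,"y":-1,"z":0,"ax":0,"ay":0,"az":0},
    {"gripper":0.15,"x":0.03,"y":-1,"z":0,"ax":0,"ay":0,"az":0},
    {"gripper":0.15,"x":0.03,"y":-1,"z":0,"ax":0,"ay":0,"az":0},
    {"gripper":0.15,"x":0.03,"y":-1,"z":0,"ax":0,"ay":0,"az":0},
    {"gripper":0.15,"x":0.03,"y":-1,"z":0,"ax":0,"ay":0,"az":0},
    {"gripper":0.15,"x":0.03,"y":-1,"z":0,"ax":0,"ay":0,"az":0},
  ],
)

```text
clock: 8.85
eef_pos: [0.4678, 0.2816, 0.0072]
eef_rot: [[-0.047, 0.999, -0.0], [0.999, 0.047, -0.0], [-0.0, -0.0, -1.0]]
wrist_force: [0.1, 1.0, 0.8]
gripper_width: 0.0126
grasp_force: 0.6
```

```bash
python3 - <<'E'
from h import *
from rig import grab_frame
import cv2,pickle
f=grab_frame('scene'); pickle.dump(f,open('s3.pkl','wb'))
cv2.imwrite('pics/c5.png',cv2.resize(f['color'][195:285,275:415],None,fx=5.5,fy=5.5,interpolation=cv2.INTER_CUBIC))
E
```

```text
(no output)
```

View pics/c5.png

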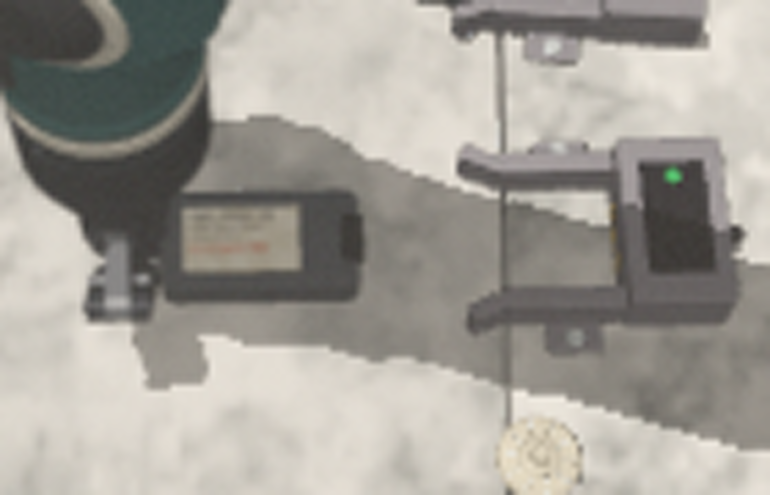

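The pack's nose corners are at (357,192) and (359,287) in the crop, and it is clean against the fingertips. Measuring the offset against the cradle axis.

```bash
python3 - <<'E'
import pickle,numpy as np
from h import *
f=pickle.load(open('s3.pkl','rb'))
P=lambda u,v,z:ray(f,274.6+u/5.5,194.6+v/5.5,z)[:2]
np.set_printoptions(precision=4,suppress=True)
n=[P(u,v,.02) for u,v in((357,192),(359,285))]; t=[P(180,195,.02),P(166,287,.02)]
m=np.mean(n,0); print(n,'nose',m,'line',.4768-.0437*(m[1]-.1027)); print('near edge dir',n[1]-t[1],'far',n[0]-t[0],t)
print('walls',[P(*p,.024) for p in((505,183),(612,181),(508,292),(628,288))],'flare tips in',P(462,172,.024),P(470,302,.024),'stop',P(612,140,.034),P(632,306,.034))
E
```

```text
[array([0.4927, 0.1864]), array([0.4502, 0.185 ])] nose [0.4715 0.1857] line 0.47317450219763724
near edge dir [ 0.0034 -0.0821] far [ 0.0037 -0.0769] [array([0.489 , 0.2633]), array([0.4468, 0.267 ])]
walls [array([0.4972, 0.1224]), array([0.4996, 0.0761]), array([0.4476, 0.1221]), array([0.4509, 0.0715])] flare tips in [0.5018 0.141 ] [0.4426 0.1382] stop [0.5145 0.0768] [0.4395 0.0719]
```

Within 2 mm of the axis; pushing in.

Emit:
carry_out(
  deltas=[
    {"gripper":0.15,"x":0.08,"y":-0.9,"z":0,"ax":0,"ay":0,"az":0},
    {"gripper":0.15,"x":0.08,"y":-0.9,"z":0,"ax":0,"ay":0,"az":0},
    {"gripper":0.15,"x":0.06,"y":-0.9,"z":0,"ax":0,"ay":0,"az":0},
    {"gripper":0.15,"x":0.05,"y":-0.8,"z":0,"ax":0,"ay":0,"az":0},
    {"gripper":0.15,"x":0.05,"y":-0.8,"z":0,"ax":0,"ay":0,"az":0},
    {"gripper":0.15,"x":0.04,"y":-0.8,"z":0,"ax":0,"ay":0,"az":0},
    {"gripper":0.15,"x":0.04,"y":-0.8,"z":0,"ax":0,"ay":0,"az":0},
    {"gripper":0.15,"x":0.04,"y":-0.8,"z":0,"ax":0,"ay":0,"az":0},
    {"gripper":0.15,"x":0.03,"y":-0.7,"z":0,"ax":0,"ay":0,"az":0},
    {"gripper":0.15,"x":0.03,"y":-0.7,"z":0,"ax":0,"ay":0,"az":0},
  ],
)

```text
clock: 9.9
eef_pos: [0.4728, 0.2009, 0.0073]
eef_rot: [[-0.047, 0.999, -0.0], [0.999, 0.047, -0.0], [-0.0, -0.0, -1.0]]
wrist_force: [-0.4, -0.1, 0.5]
gripper_width: 0.0129
grasp_force: 0.4
```

Emit:
carry_out(
  deltas=[
    {"gripper":0.15,"x":0.02,"y":-0.5,"z":0,"ax":0,"ay":0,"az":0},
    {"gripper":0.15,"x":0.02,"y":-0.5,"z":0,"ax":0,"ay":0,"az":0},
    {"gripper":0.15,"x":0.02,"y":-0.5,"z":0,"ax":0,"ay":0,"az":0},
    {"gripper":0.15,"x":0.02,"y":-0.5,"z":0,"ax":0,"ay":0,"az":0},
    {"gripper":0.15,"x":0.02,"y":-0.3,"z":0,"ax":0,"ay":0,"az":0},
    {"gripper":0.15,"x":0,"y":0,"z":0,"ax":0,"ay":0,"az":0},
  ],
)

```text
clock: 10.5
eef_pos: [0.4739, 0.1779, 0.0072]
eef_rot: [[-0.046, 0.999, -0.0], [0.999, 0.046, -0.001], [-0.001, -0.0, -1.0]]
wrist_force: [-0.1, -1.1, 0.6]
gripper_width: 0.0129
grasp_force: 0.0
```

Emit:
carry_out(
  deltas=[
    {"gripper":0.15,"x":0.01,"y":-0.2,"z":0,"ax":0,"ay":0,"az":0},
    {"gripper":0.15,"x":0.01,"y":-0.2,"z":0,"ax":0,"ay":0,"az":0},
    {"gripper":0.15,"x":0.01,"y":-0.2,"z":0,"ax":0,"ay":0,"az":0},
    {"gripper":0.15,"x":0.01,"y":-0.2,"z":0,"ax":0,"ay":0,"az":0},
    {"gripper":0.15,"x":0,"y":0,"z":0,"ax":0,"ay":0,"az":0},
  ],
)

```text
clock: 11.0
eef_pos: [0.4741, 0.1714, 0.0074]
eef_rot: [[-0.048, 0.999, 0.0], [0.999, 0.048, 0.001], [0.001, 0.0, -1.0]]
wrist_force: [-0.5, 2.9, -0.4]
gripper_width: 0.0131
grasp_force: 1.6
```

Emit:
carry_out(
  deltas=[
    {"gripper":0.15,"x":0.01,"y":-0.2,"z":0,"ax":0,"ay":0,"az":0},
    {"gripper":0.15,"x":0,"y":-0.1,"z":0,"ax":0,"ay":0,"az":0},
    {"gripper":0.15,"x":0,"y":0,"z":0,"ax":0,"ay":0,"az":0},
  ],
)

```text
clock: 11.3
eef_pos: [0.4741, 0.1713, 0.0078]
eef_rot: [[-0.049, 0.999, 0.001], [0.999, 0.049, 0.006], [0.006, 0.001, -1.0]]
wrist_force: [-1.4, 8.1, -0.9]
gripper_width: 0.0127
grasp_force: 4.5
```

The pack has stopped hard at TCP y = 0.171, where home was expected (about 0.170). One slightly firmer press, then back away and look.

Emit:
carry_out(
  deltas=[
    {"gripper":0.15,"x":0,"y":-0.3,"z":0,"ax":0,"ay":0,"az":0},
    {"gripper":0.15,"x":0,"y":0,"z":0,"ax":0,"ay":0,"az":0},
  ],
)

```text
clock: 11.5
eef_pos: [0.4741, 0.1712, 0.0083]
eef_rot: [[-0.051, 0.999, 0.002], [0.999, 0.051, 0.011], [0.011, 0.003, -1.0]]
wrist_force: [-1.5, 15.8, -0.1]
gripper_width: 0.0128
grasp_force: 7.4
```

Emit:
carry_out(
  deltas=[
    {"gripper":0.15,"x":0,"y":1,"z":0,"ax":0,"ay":0,"az":0},
    {"gripper":0.15,"x":0,"y":2,"z":0,"ax":0,"ay":0,"az":0},
    {"gripper":0.15,"x":0,"y":3,"z":0,"ax":0,"ay":0,"az":0},
    {"gripper":0.15,"x":0,"y":2,"z":3,"ax":0,"ay":0,"az":0},
    {"gripper":0.15,"x":0,"y":2,"z":4,"ax":0,"ay":0,"az":0},
    {"gripper":0.15,"x":0,"y":2,"z":4,"ax":0,"ay":0,"az":0},
    {"gripper":0.15,"x":0,"y":0,"z":4,"ax":0,"ay":0,"az":0},
    {"gripper":0.15,"x":0,"y":0,"z":0,"ax":0,"ay":0,"az":0},
    {"gripper":0.15,"x":0,"y":0,"z":0,"ax":0,"ay":0,"az":0},
  ],
)

```text
clock: 12.4
eef_pos: [0.4749, 0.2836, 0.1576]
eef_rot: [[-0.046, 0.999, 0.002], [0.999, 0.046, -0.002], [-0.002, 0.001, -1.0]]
wrist_force: [-0.4, -0.5, -1.3]
gripper_width: 0.0131
grasp_force: 0.0
```

```bash
python3 - <<'E'
from h import *
from rig import grab_frame
import cv2,pickle
f=grab_frame('scene'); pickle.dump(f,open('s4.pkl','wb'))
cv2.imwrite('pics/c6.png',cv2.resize(f['color'][160:290,320:425],None,fx=4.5,fy=4.5,interpolation=cv2.INTER_CUBIC))
E
```

```text
(no output)
```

View pics/c6.png

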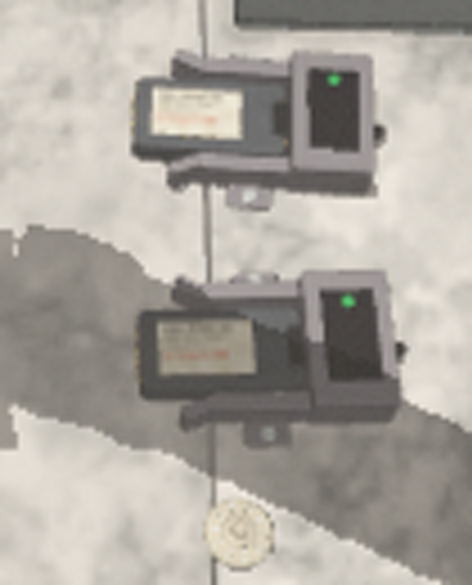

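The loose pack now sits in its cradle just like the docked one. Tail to stop edge is 163 px against 157 px for the farther docked pack, which is the perspective ratio. The filter at (238,535) is untouched. Handing in.

```bash
python3 -c "
from rig import env
print(env.sign_off())"
```

```text
the job is handed in; nothing more can be done
None
```

The loose pack is in the empty cradle, nose first and hard against the stop; it was only pushed, the arm has backed away, and the job was handed in at about 12.5 s of the 51 s (no verdict was returned).

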